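# Hold the curing torch over a freshly glued stone

### The job

The clear stone has just been glued into the round brass pendant on the white assembly board, and the light of the small hand torch, which is already switched on, sets the glue. Lift the torch off its peg, carry it over the block of standing tools without knocking anything, and bring it down over the stone: pointing straight down, centred on the stone, its lens about 15 mm above it and touching neither stone nor pendant. Finish like that, still holding the torch steady in the gripper; do not put it down or let go.

Things in the scene. Friction and masses are not known exactly. Their poses are not given: they have to be found in the camera images.
- torch: Dark metal hand torch, about 140 g, hanging lens down on one of the stand's two pegs (which one varies). Origin: centre of the flat lens end; z up through the tail; y in the plane of its bail. Head 34 mm across up to 26 mm, round barrel 26 mm across from 36 mm to the flat tail at 112 mm; at 30 mm a rubber switch standing out 15 mm from the axis on the -x side.
- torch_bail (a point): Inner crown of the torch's bail, where it rests on the peg, 138 mm above the lens. The bail is a fixed upright steel wire loop on the tail, in the torch's y-z plane: wire 4 mm, inside 18 mm wide and 26 mm high above the tail, outer top 30 mm above the tail.
- torch_grip (a point): Where to grasp the torch: on the axis of the 26 mm barrel, 14 mm below the flat tail and 98 mm above the lens. The bail's outer top is 44 mm above this point, the peg's centre line 37 mm.
- torch_lens (a point): Centre of the torch's flat round lens end, its lowest point (35 mm above the bench as it hangs). z points up through the tail, opposite to the light.
- stand: Fixed peg stand. Origin on the bench; x from peg tips to post. Foot x -38 to 62 mm, 190 mm wide (y), 16 high. Post at x=45 mm, cross bar along y, 170 mm long, top 176 mm up. Two 6 mm pegs at y=+55 and -55 mm run level from the bar to x=-30 mm, centre line 170 mm up, then rise to an 8 mm ball at x=-38 mm, top 178 mm. Torch and brush hang at x about -10 mm.
- peg_ends (a point): On the stand, midway between the two peg balls (x=-38 mm, y=0, 174 mm up). To free the torch: raise it 7 to 16 mm (the bail has 20 mm of play), draw it 50 mm or more along the stand's -x until the bail is past the ball, then lift. Fingers from above pass either side of the peg, closing along the stand's y.
- brush: Bystander, leave hanging: bench brush on the other peg, hung by its steel loop; 60 mm wide (y), 16 mm thick, 143 mm high, straw below, wooden back, loop above. Origin: centre of its lower end, 35 mm above the bench.
- tool_block: Fixed light wooden block full of standing hand tools (turned handles, small drivers, steel ring mandrel), on the bench between stand and board. 300 mm long (x), 64 mm wide (y), 55 mm high; tool tops up to 140 mm above the bench. Origin: centre of its underside.
- board: White assembly board fixed flat on the bench, 235 mm (x) by 110 mm (y), 16 mm thick. Three loose workpieces lie in a row along its x, about 75 mm apart, order varying. Stand and board may change sides. Origin: centre of its underside.
- pendant: Round brass pendant, loose, flat on the board: disc 46 mm across, 4 mm thick, a small hanging ring on its edge; in its middle a brass cup 25 mm across, 8 mm high, holding a clear domed stone 21 mm across whose top is 14 mm above the board. Origin: centre of its underside.
- stone_top (a point): Top of the clear stone at the centre of the round pendant, 14 mm above the board, 30 mm above the bench. z points up.
- half_moon: Bystander: brass half disc, loose, flat on the board, 52 x 26 x 5 mm, no stone. Origin on its underside, 10 mm in from its straight edge.
- leaf: Bystander: dark steel pointed leaf, loose, flat on the board, 62 x 32 x 5 mm, no stone. Origin on its underside, 25 mm from its straight end.
There are look-alikes about, which are no part of the job. Several things have the shape of the pendant; the one meant has the colours described above.

How it is judged (in metres and radians):
On the way, in this order (a step that is already met when the one before it is completed fails the run):
1. the torch is off its peg, in the gripper (distance of torch_grip from where it was at the start of the episode above 0.06 m and contact force between torch and the fingers above 1 N and contact force between torch and stand below 0.1 N), for 0.1 s.
2. the torch passes above the tool block, in the gripper (y of torch_lens in the frame of tool_block between -0.045 and 0.045 m and x of torch_lens in the frame of tool_block between -0.22 and 0.22 m and height (world z) of torch_lens above 0.11 m and contact force between torch and the fingers above 1 N), for 0.02 s.
At the end, for the whole second after the job is handed in: The torch is held still, by the fingers alone, lens 6 to 26 mm above the stone's top, within 8 mm of its centre and within 7 degrees of straight down; the pendant has moved under 6 mm, half moon and leaf under 10 mm, and the brush hangs within 30 mm of its start (horizontal distance between torch_lens and stone_top below 0.008 m and z of torch_lens in the frame of stone_top between 0.006 and 0.026 m and angle between torch_lens's own z axis and vertical below 0.12 rad and height (world z) of torch_lens above 0.034 m and linear speed of torch below 0.02 m/s and contact force between torch and the fingers above 1 N and contact force between torch and pendant below 0.05 N and contact force between torch and board below 0.05 N and contact force between torch and half_moon below 0.05 N and contact force between torch and leaf below 0.05 N and contact force between torch and stand below 0.05 N and distance of pendant from where it was at the start of the episode below 0.006 m and distance of each of half_moon, leaf from where it was at the start of the episode below 0.01 m and distance of brush from where it was at the start of the episode below 0.03 m); the arm keeps its last pose, push and grip.
It fails at once if the torch or the robot touches the pendant or its stone (contact force between any of torch, the arm, the fingers and pendant above 0.2 N).
It fails at once if the torch or the robot knocks against the tools in the block (contact force between any of torch, the arm, the fingers and tool_block above 1 N).
It fails at once if the brush is knocked off its peg (distance of brush from where it was at the start of the episode above 0.04 m).
It fails at once if one of the other workpieces is pushed out of place (distance of any of half_moon, leaf from where it was at the start of the episode above 0.01 m).
It also fails if it takes over 54 s, if anything falls off the work surface, if the arm or the gripper's body presses on something with over 40 N, if the wrist force passes 120 N, or if a joint passes its speed limit or range.

### The arm

A 6-joint arm with a two-finger parallel gripper is mounted at the origin on the work surface. World frame = base frame: x ahead of the robot, y to its left, z up, the work surface at z = 0. Lengths are in mm, angles in degrees, forces in N, time in s.
With the tool pointing down it reaches from about 350 to 850 mm from the base axis. Payload 8.1 kg.
Tool frame: the origin (TCP) lies midway between the tips of the shut fingers; the grasp point (between the pads) lies 19 mm behind it (r.pinch_z is the distance from the TCP to the grasp point, in mm); z points along the fingers, y is the line along which they close (so a half turn about z gives the same grasp; the last joint's range is limited). The gripper opens to 85 mm and grips with 20 to 120 N. Pads are 22 mm wide; open, the fingers measure 114 mm over their backs; the gripper's body (76 mm by 85 mm) begins 54 mm behind the grasp point. The pads swing forward as they close: fully open they stand 13 mm farther back than shut.
Start: joints at [-76.57, 7.471, 85.268, -0, 87.261, -4.893], TCP at [188.646, -569.577, 231.292] pointing down, gripper open.
Joint ranges: [-169.43, 169.43], [-51.17, 129.36], [1.28, 143.12], [-76.62, 256.62], [0, 156.53], [-152.29, 152.29]. Speed limits (degrees/s): [136.94, 136.94, 159.86, 180, 180, 180].

### API

Orientations are given as [roll, pitch, yaw] about the fixed x, y, z axes, in that order (R = Rz(yaw) Ry(pitch) Rx(roll)).
In Python, from bench import sensors, optics, job, r gives the robot as it stands.
- The arm moves only by the tool play_rows, never from a script. Its argument "motion" is a list that holds one entry, the list of rows, each a list of 6 numbers: the shift along the tool's x, y, z in cm, then the turn, a rotation vector about the tool's x, y, z in degrees. In form: [[[x, y, z, ax, ay, az], ...]]. A call has 1 to 5 rows; each row is the pose to reach, as a shift and turn from the pose commanded when the call began, along the tool's axes at that moment; what a row does not reach only later rows make up. A row lasts 1/10 s, in which the tool goes at most 50 mm and 8.59 degrees, less where a joint would pass 70% of its speed; a pose out of reach is approached as far as the arm can. A call with a gripper value outside its range is refused whole. "jaw" is the opening, from 0 (shut) to 1 (fully open), set as the call begins (left out, the last holds). The fingers move at their own pace and stop on an object; "squeeze" is the grip in N (left out, the last holds). Time passes only in rows, so rows that repeat a pose let the fingers close. It gives the time, the measured TCP pose, the force, the opening and the grip force at its end, in the units of the state.
- sensors.sense(): the state, without advancing time (a new reading comes with each control period).
- optics.snapshot(name): name is "scene" or "side" or "wrist"; returns a dict with "pixels" (384x512x3 uint8, red, green, blue), "mtx" (3x3 intrinsics, pixels), "R" (3x3) and "t" (3): a world point X has camera coordinates R X + t; the wrist camera has in their place "T_tool_cam" (4x4, takes a point from camera to tool coordinates, whose origin is the TCP and whose axes are the flange's). Camera axes: x right, y down, z forward; pixel columns grow to the right and rows downward; lengths in mm; the calibration is good to about 2 mm. A picture is of the moment at which its call begins: read the wrist's pose just before it. There is no depth.
- job.hand_in(): hands the job in; it is judged then, once.
The state is a dict: "time": time; "joint_pos": joint angles; "qd": joint speeds; "joint_efforts": joint torques, N m; "tool_pos": TCP position; "tcp_rot": TCP orientation; "ft_force": force on the tool from outside, world axes, zero at the start; "wrist_torque": the same for the moment, N m; "finger_gap": finger opening in mm; "grip_force": force on a finger pad.
Only numpy, scipy, OpenCV 4.12 (cv2) and the standard library are available. Lean on these libraries where they do the work, as an engineer would, in place of code of your own. Each camera call takes 0.05 s, during which the arm holds its last target. There are 200 camera calls.

## Working session

There is one attempt and no reset: what is moved stays moved. The work goes in short steps, Python scripts to look and compute and a tool call to move; the robot and the scene stay as the last step left them, time stands still between calls to the robot, and variables do not carry over. Pictures are saved under pics/ and viewed, at most 10 in all, crops included, and the job is handed in when it is done.

Besides the shell and the picture viewer there is one more tool, called after "Emit:" by a JSON object that holds its "fn" and its "kwargs". play_rows: Moves the arm, as the interface text tells. Its arguments: {"type":"object","properties":{"motion":{"type":"array","items":{"type":"array","items":{"type":"array","items":{"type":"number"}}}},"jaw":{"type":"number"},"squeeze":{"type":"number"}},"required":["motion"]}

```bash
mkdir -p pics; ls; python3 - <<'E'
from bench import sensors, optics, job, r
import cv2,numpy as np,pickle
print(sensors.sense())
d={}
for n in("scene","side","wrist"):
    s=optics.snapshot(n); d[n]=s
    cv2.imwrite(f"pics/{n}0.png",s["pixels"][:,:,::-1])
    print(n,{k:np.round(v,3).tolist() for k,v in s.items() if k!="pixels"})
pickle.dump(d,open("s0.pkl","wb"))
a=[cv2.resize(d[n]["pixels"][:,:,::-1],None,fx=1,fy=1) for n in("scene","side")]
E
```

```text
pics
{'time': 0.0, 'joint_pos': array([-7.65701557e+01,  7.51540534e+00,  8.53300756e+01,  2.15712627e-03,
        8.72632107e+01, -4.89339044e+00]), 'qd': array([ 0.01437935, -0.04277157, -0.0051281 ,  0.03578055, -0.02643798,
        0.05182759]), 'joint_efforts': array([-8.44637316e-05, -5.69394743e+01, -5.00551522e+01, -6.76815557e-05,
        1.47216115e-02,  7.25774657e-05]), 'tool_pos': array([ 188.52576258, -569.01705408,  230.2337238 ]), 'tcp_rot': array([-1.79891888e+02, -1.14182250e-02,  1.83231190e+01]), 'ft_force': array([-1.20594481, -0.18033754, -0.68960724]), 'wrist_torque': array([ 0.01061821, -0.04545428,  0.01272669]), 'grip_force': 0.0, 'finger_gap': 85.58665467244207}
scene {'mtx': [[469.019, 0.0, 259.739], [0.0, 469.019, 192.367], [0.0, 0.0, 1.0]], 'R': [[0.807, 0.59, 0.006], [0.43, -0.581, -0.691], [-0.404, 0.56, -0.723]], 't': [-438.89, -128.391, 1686.584]}
side {'mtx': [[408.124, 0.0, 248.299], [0.0, 408.124, 197.547], [0.0, 0.0, 1.0]], 'R': [[-0.996, -0.089, -0.001], [-0.052, 0.592, -0.804], [0.072, -0.801, -0.595]], 't': [497.138, 124.934, 1221.284]}
wrist {'mtx': [[268.303, 0.0, 256.828], [0.0, 268.303, 195.878], [0.0, 0.0, 1.0]], 'T_tool_cam': [[0.0, -0.957, -0.291, 74.538], [1.0, 0.001, -0.0, 0.233], [0.0, -0.291, 0.957, -141.906], [0.0, 0.0, 0.0, 1.0]]}
```

View pics/scene0.png

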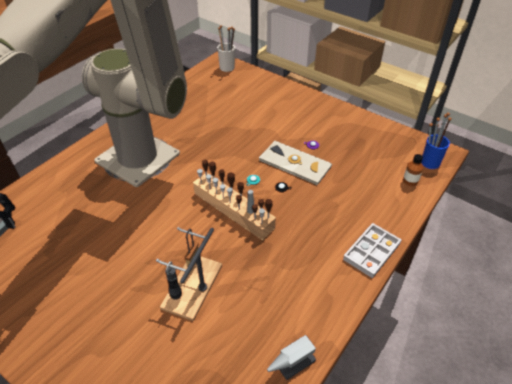

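View pics/side0.png

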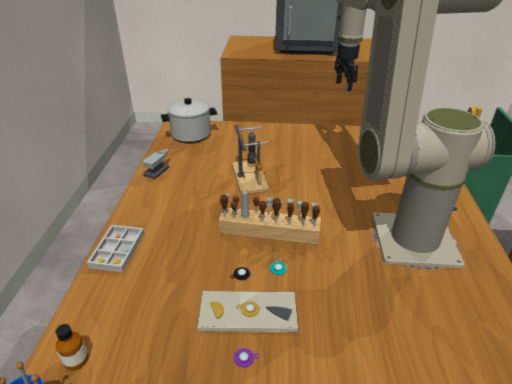

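Both views show the stand (scene ~(190,275), side ~(250,165)), the tool block and the white board. Pendant candidates in the scene view are brass on the board (294,160), purple (313,144), teal (253,180) and black (282,186). By the description it is the brass one on the white board. I'll check that with close crops.

```bash
python3 - <<'E'
import cv2,pickle,numpy as np
d=pickle.load(open("s0.pkl","rb"))
A=d["scene"]["pixels"][:,:,::-1];B=d["side"]["pixels"][:,:,::-1]
c=lambda I,x,y,w,h:cv2.resize(I[y:y+h,x:x+w],(400,300),interpolation=cv2.INTER_CUBIC)
cv2.imwrite("pics/c1.png",np.vstack([np.hstack([c(A,145,220,120,90),c(B,210,115,100,75)]),np.hstack([c(A,240,130,100,75),c(B,190,255,120,90)])]))
E
```

```text
(no output)
```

View pics/c1.png

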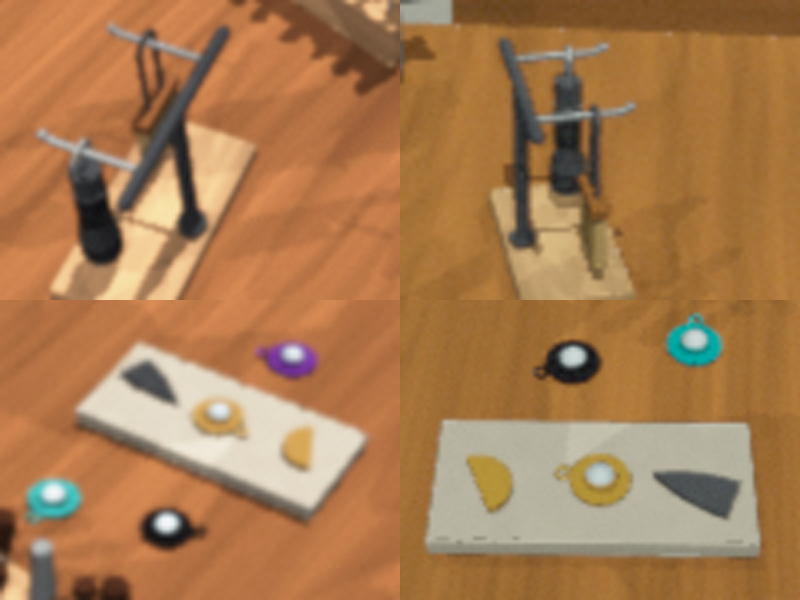

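The crops show the torch on the peg nearer the scene camera: ball at scene (157.6,260.2) and side (261,126.8), bail top at scene (170,263.5) and side (252,127.5). The brush hangs on the other peg. The brass pendant with the clear stone is in the middle of the board, at scene (294.5,157.5) and side (250,307.5). I'll triangulate these.

```bash
cat > h.py <<'E'
import numpy as np,cv2
def P(s): return s["mtx"]@np.c_[s["R"],s["t"]]
def tri(a,b,p,q):
    X=cv2.triangulatePoints(P(a),P(b),np.array(p,float).reshape(2,1),np.array(q,float).reshape(2,1))[:,0]
    return X[:3]/X[3]
def ray(R,t,K,p,z):
    d=R.T@np.linalg.solve(K,[p[0],p[1],1.]); c=-R.T@np.array(t); return c+d*(z-c[2])/d[2]
E
python3 - <<'E'
import pickle,numpy as np,cv2
from h import *
d=pickle.load(open("s0.pkl","rb"));a,b=d["scene"],d["side"]
np.set_printoptions(precision=1,suppress=True)
for n,p,q in[("tball",(157.6,260.2),(261,126.75)),("bball",(178,228.4),(267.5,141.75)),("bail",(170.2,263.5),(252,127.5)),("lens",(175.9,297.4),(252,162.5)),("stone",(294.5,157.5),(250,307.5)),("barTorchEnd",(182.5,281),(235.5,126.5)),("barBrushEnd",(212,229.5),(243.5,148.5))]:
    print(n,tri(a,b,p,q))
for n,s,(x,y) in(("scene",a,(294,160)),("side",b,(250,309))):
    I=cv2.cvtColor(s["pixels"],cv2.COLOR_RGB2HSV);w=I[y-12:y+13,x-13:x+14]
    m=((w[...,1]>110)&(w[...,2]>110)).astype(np.uint8)
    k=max(cv2.findContours(m,0,1)[0],key=cv2.contourArea)
    (cx,cy),sz,_=cv2.fitEllipse(cv2.convexHull(k));p=(cx+x-13,cy+y-12)
    print(n,p,sz,ray(s["R"],s["t"],s["mtx"],p,20))
    for q in((x+dx,y+dy) for dx,dy in()):pass
E
```

```text
tball [ 486.6 -355.2  171.9]
bball [ 457.6 -249.9  171.4]
bail [ 518.4 -344.3  172.6]
lens [ 518.8 -351.4   24.4]
stone [467.6 311.3  21.3]
barTorchEnd [ 576.4 -361.2  166.7]
barBrushEnd [ 532.2 -199.2  170.9]
scene (294.43126487731934, 159.01102542877197) (8.20788288116455, 11.681636810302734) [471.4 305.9  20. ]
side (248.05261135101318, 308.45685291290283) (14.943903923034668, 21.885833740234375) [471.7 313.3  20. ]
```

The measurements hold up: the balls are 109 mm apart (110 given), heights are 171–173 mm, and the stand yaw is about 15.3°. The torch axis is near (515,-347) and the stone near (471,310). Now the approach above the torch.

Emit:
{"fn": "play_rows", "kwargs": {"motion": [[[4,-1.1,0,0,0,0],[8,-2.3,0,0,0,0],[12,-3.5,0,0,0,0],[16,-4.6,0,0,0,0],[20,-5.8,0,0,0,0]]], "jaw": 1}}

```text
time: 0.65
tool_pos: [361.3, -450.5, 231.0]
tcp_rot: [-180.0, 0.0, 18.3]
ft_force: [1.0, -0.3, 0.2]
finger_gap: 85.3
grip_force: 0.0
```

Emit:
{"fn": "play_rows", "kwargs": {"motion": [[[4,-1.1,0,0,0,0.5],[8,-2.3,0,0,0,1],[12,-3.5,0,0,0,2],[16,-4.6,0,0,0,3],[17.8,-5.1,0,0,0,3]]]}}

```text
time: 1.15
tool_pos: [515.6, -344.7, 230.8]
tcp_rot: [-179.9, -0.0, 15.4]
ft_force: [-0.1, -0.4, -0.8]
finger_gap: 85.5
grip_force: 0.0
```

Emit:
{"fn": "play_rows", "kwargs": {"motion": [[[0,0,0,0,0,0],[0,0,0,0,0,0],[0,0,0,0,0,0]]]}}

```text
time: 1.45
tool_pos: [512.1, -348.2, 231.1]
tcp_rot: [-180.0, 0.0, 15.3]
ft_force: [-0.2, 0.8, 0.5]
finger_gap: 85.5
grip_force: 0.0
```

```bash
python3 - <<'E'
from bench import sensors, optics
import cv2,pickle
s=sensors.sense();print(s["tool_pos"],s["tcp_rot"],s["joint_pos"],s["ft_force"])
w=optics.snapshot("wrist");a=optics.snapshot("scene");b=optics.snapshot("side")
pickle.dump((s,w,a,b),open("s1.pkl","wb"))
cv2.imwrite("pics/w1.png",w["pixels"][:,:,::-1])
E
```

```text
[ 512.11289784 -348.24823085  231.10544569] [-1.79994930e+02  4.25376252e-02  1.52571821e+01] [-3.89401992e+01  1.04765204e+01  8.19673777e+01 -3.15616349e-02
  8.75850986e+01  3.58039584e+01] [-0.15549001  0.75248925  0.47769321]
```

View pics/w1.png

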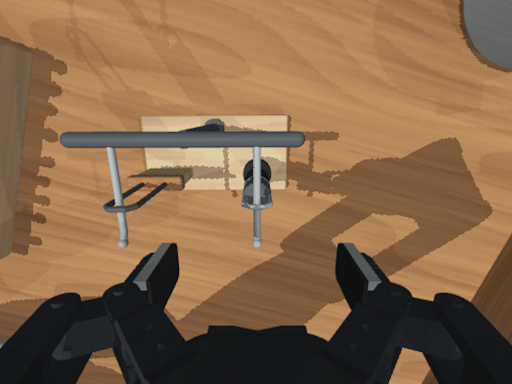

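The wrist view shows the bar level in the image, so the yaw is right. The torch ball is at (257,243), the bail crown at about (257,207) and the head at (257,170). The brush is on the left peg.

```bash
cat >> h.py <<'E'
from scipy.spatial.transform import Rotation as Ro
def wray(s,w,p,z):
    T=np.eye(4);T[:3,:3]=Ro.from_euler("xyz",s["tcp_rot"],degrees=True).as_matrix();T[:3,3]=s["tool_pos"]
    M=np.linalg.inv(T@w["T_tool_cam"]); return ray(M[:3,:3],M[:3,3],w["mtx"],p,z)
def intool(s,X): return Ro.from_euler("xyz",s["tcp_rot"],degrees=True).inv().apply(X-s["tool_pos"])
E
python3 - <<'E'
import pickle,numpy as np
from h import *
np.set_printoptions(precision=1,suppress=True)
s,w,a,b=pickle.load(open("s1.pkl","rb"))
for n,p,z in[("ball",(257,243),174),("bball",(123,243),174),("crown",(257,207),175),("barL",(62,139),172),("barR",(303,139),172)]:
    X=wray(s,w,p,z);print(n,X,intool(s,X))
E
```

```text
ball [ 486.7 -355.5  174. ] [-26.4   0.3  57.1]
bball [ 457.7 -249.6  174. ] [ -26.5 -109.5   57.1]
crown [ 517.2 -347.2  175. ] [ 5.2  0.3 56.1]
barL [ 529.4 -195.1  172. ] [  57.  -143.2   59.1]
barR [ 576.2 -366.1  172. ] [57.1 34.1 59.1]
```

Ball, bar and crown all agree, so the torch is about +3 mm in tool x. Descending.

Emit:
{"fn": "play_rows", "kwargs": {"motion": [[[0.3,0,2.5,0,0,0],[0.3,0,5,0,0,0],[0.3,0,7.5,0,0,0],[0.3,0,9,0,0,0],[0.3,0,10,0,0,0]]]}}

```text
time: 2.1
tool_pos: [515.2, -346.5, 129.9]
tcp_rot: [-179.9, 0.1, 15.3]
ft_force: [-0.3, -0.5, -0.1]
finger_gap: 85.1
grip_force: 0.0
```

Emit:
{"fn": "play_rows", "kwargs": {"motion": [[[0,0,0.6,0,0,0],[0,0,1.2,0,0,0],[0,0,1.6,0,0,0],[0,0,1.6,0,0,0],[0,0,1.6,0,0,0]]]}}

```text
time: 2.6
tool_pos: [516.4, -346.7, 115.9]
tcp_rot: [180.0, -0.0, 15.3]
ft_force: [-0.7, 0.0, -0.2]
finger_gap: 85.4
grip_force: 0.0
```

Emit:
{"fn": "play_rows", "kwargs": {"motion": [[[0,0,0,0,0,0],[0,0,0,0,0,0],[0,0,0,0,0,0],[0,0,0,0,0,0],[0,0,0,0,0,0]]], "jaw": 0, "squeeze": 50}}

```text
time: 3.1
tool_pos: [516.3, -346.7, 115.6]
tcp_rot: [180.0, -0.0, 15.3]
ft_force: [-1.0, -0.1, 0.8]
finger_gap: 25.2
grip_force: 48.9
```

Emit:
{"fn": "play_rows", "kwargs": {"motion": [[[0,0,0,0,0,0],[0,0,0,0,0,0],[0,0,0,0,0,0],[0,0,0,0,0,0],[0,0,0,0,0,0]]]}}

```text
time: 3.6
tool_pos: [516.2, -346.6, 115.5]
tcp_rot: [180.0, -0.0, 15.3]
ft_force: [0.4, -1.6, 1.4]
finger_gap: 24.7
grip_force: 48.9
```

The gap is about 25 mm, so the fingers are on the barrel. Raise 11 mm and then draw back.

Emit:
{"fn": "play_rows", "kwargs": {"motion": [[[0,0,-0.4,0,0,0],[0,0,-0.8,0,0,0],[0,0,-1.1,0,0,0],[0,0,-1.1,0,0,0],[0,0,-1.1,0,0,0]]]}}

```text
time: 4.1
tool_pos: [516.1, -346.4, 126.4]
tcp_rot: [180.0, -0.0, 15.3]
ft_force: [0.2, 1.3, -1.0]
finger_gap: 24.9
grip_force: 49.1
```

```bash
python3 - <<'E'
from bench import sensors, optics
import cv2,pickle,numpy as np
s=sensors.sense()
w=optics.snapshot("wrist");a=optics.snapshot("scene");b=optics.snapshot("side")
pickle.dump((s,w,a,b),open("s2.pkl","wb"))
c=lambda I,x,y,w,h:cv2.resize(I[y:y+h,x:x+w,::-1],(400,300),interpolation=cv2.INTER_CUBIC)
cv2.imwrite("pics/w2.png",np.vstack([np.hstack([c(a["pixels"],145,220,120,90),c(b["pixels"],210,115,100,75)]),np.hstack([c(w["pixels"],0,0,512,384),c(w["pixels"],180,150,160,120)])]))
E
```

```text
(no output)
```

View pics/w2.png

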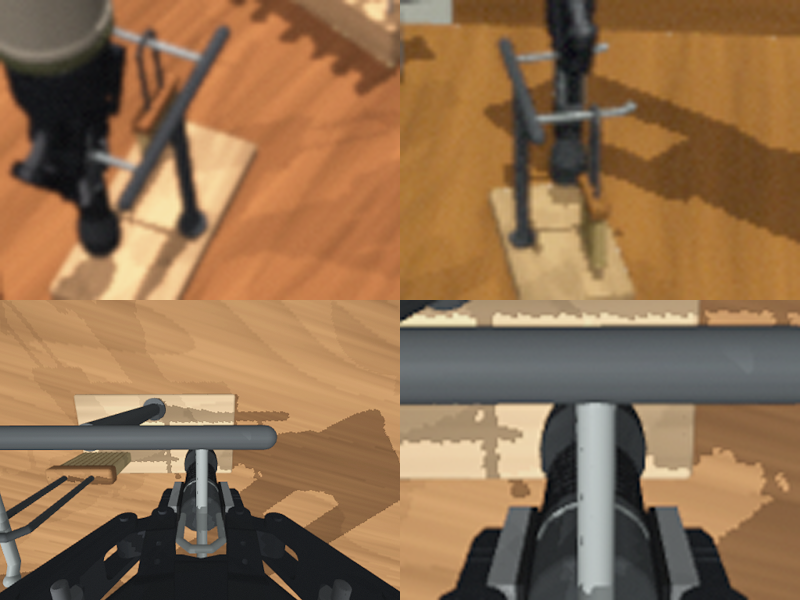

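The torch is held and lifted, and the bail stands clear above the peg. Drawing back 62 mm, then lifting.

Emit:
{"fn": "play_rows", "kwargs": {"motion": [[[-0.7,0,0,0,0,0],[-1.7,0,0,0,0,0],[-2.7,0,0,0,0,0],[-3.7,0,0,0,0,0],[-4.7,0,0,0,0,0]]]}}

```text
time: 4.75
tool_pos: [469.6, -359.3, 126.3]
tcp_rot: [180.0, 0.0, 15.3]
ft_force: [0.3, 0.1, -1.1]
finger_gap: 24.7
grip_force: 49.1
```

Emit:
{"fn": "play_rows", "kwargs": {"motion": [[[-0.8,0,0,0,0,0],[-1.5,0,0,0,0,0],[-2,0,0,0,0,0],[-2,0,0,0,0,0],[-2,0,0,0,0,0]]]}}

```text
time: 5.25
tool_pos: [451.6, -364.2, 126.4]
tcp_rot: [180.0, -0.0, 15.3]
ft_force: [0.2, -0.2, -1.3]
finger_gap: 25.0
grip_force: 49.1
```

Emit:
{"fn": "play_rows", "kwargs": {"motion": [[[0,0,-1.5,0,0,0],[0,0,-4,0,0,0],[0,0,-7,0,0,0],[0,0,-10,0,0,0],[0,0,-13,0,0,0]]]}}

```text
time: 5.75
tool_pos: [451.9, -364.0, 258.9]
tcp_rot: [179.9, -0.0, 15.4]
ft_force: [0.1, 0.5, -1.5]
finger_gap: 24.9
grip_force: 49.2
```

Emit:
{"fn": "play_rows", "kwargs": {"motion": [[[0,0,-2,0,0,0],[0,0,-4,0,0,0],[0,0,-5,0,0,0],[0,0,-5,0,0,0],[0,0,-5,0,0,0]]]}}

```text
time: 6.25
tool_pos: [451.5, -364.0, 305.8]
tcp_rot: [-180.0, 0.0, 15.3]
ft_force: [0.1, -0.0, -1.8]
finger_gap: 24.9
grip_force: 49.2
```

The torch is clear of the stand and its lens is about 225 mm up. Carrying it over the block, stopping short of the board to measure the stone from the wrist.

Emit:
{"fn": "play_rows", "kwargs": {"motion": [[[0.6,-2,0,0,0,0],[1.7,-5.6,0,0,0,0],[2.9,-9.4,0,0,0,0],[4.1,-13.2,0,0,0,0],[5.2,-17,0,0,0,0]]]}}

```text
time: 6.75
tool_pos: [455.9, -184.7, 304.4]
tcp_rot: [-179.9, 0.1, 15.3]
ft_force: [0.9, -0.8, -1.7]
finger_gap: 24.4
grip_force: 49.3
```

Emit:
{"fn": "play_rows", "kwargs": {"motion": [[[1.2,-3.8,0,0,0,0],[2.4,-7.6,0,0,0,0],[3.6,-11.4,0,0,0,0],[4.8,-15.2,0,0,0,0],[6,-19,0,0,0,0]]]}}

```text
time: 7.25
tool_pos: [463.5, 14.3, 304.7]
tcp_rot: [-180.0, 0.1, 15.3]
ft_force: [0.6, 0.2, -1.2]
finger_gap: 24.6
grip_force: 49.3
```

Emit:
{"fn": "play_rows", "kwargs": {"motion": [[[1.2,-3.8,0,0,0,0],[2.4,-7.6,0,0,0,0],[3.6,-11.4,0,0,0,0],[4.8,-15.2,0,0,0,0],[6,-19,0,0,0,0]]]}}

```text
time: 7.75
tool_pos: [471.1, 213.2, 304.6]
tcp_rot: [180.0, 0.1, 15.3]
ft_force: [1.2, -0.1, -0.5]
finger_gap: 24.9
grip_force: 49.3
```

Emit:
{"fn": "play_rows", "kwargs": {"motion": [[[0,-1,0,0,0,0],[0,-2,0,0,0,0],[0,-2,0,0,0,0],[0,-2,0,0,0,0]]]}}

```text
time: 8.15
tool_pos: [466.7, 230.1, 305.9]
tcp_rot: [180.0, 0.0, 15.3]
ft_force: [0.4, -1.2, -0.8]
finger_gap: 24.9
grip_force: 49.5
```

```bash
python3 - <<'E'
from bench import sensors, optics
import cv2,pickle
s=sensors.sense();print(s["time"],s["tool_pos"],s["tcp_rot"],s["joint_pos"],s["finger_gap"])
w=optics.snapshot("wrist");a=optics.snapshot("scene");b=optics.snapshot("side")
pickle.dump((s,w,a,b),open("s3.pkl","wb"))
cv2.imwrite("pics/w3.png",w["pixels"][:,:,::-1])
E
```

```text
8.15 [466.69470781 230.14562782 305.90428476] [1.79971734e+02 3.78412704e-02 1.52927647e+01] [ 2.06203802e+01 -5.99133032e+00  9.11298847e+01 -2.47209648e-02
  9.49017475e+01  9.53255025e+01] 24.949300774717216
```

View pics/w3.png

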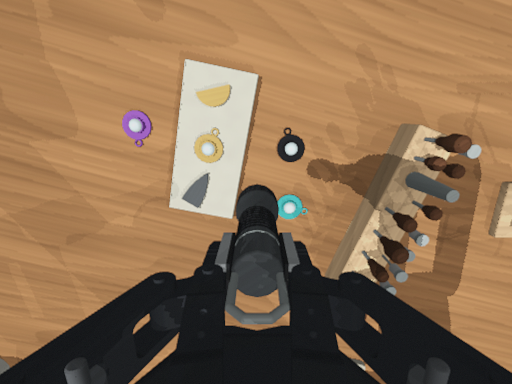

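The wrist view shows the brass pendant at (208,148) in the middle of the board, with the half moon at (213,95) and the leaf at (197,190). The torch is held straight, with the far rim of its head at about (257,187).

```bash
python3 - <<'E'
import pickle,numpy as np
from h import *
np.set_printoptions(precision=1,suppress=True)
s,w,a,b=pickle.load(open("s3.pkl","rb"))
I=w["pixels"];h=cv2.cvtColor(I,cv2.COLOR_RGB2HSV);x0,y0=180,120
H=h[y0:175,x0:238]
m=((H[...,1]>110)&(H[...,2]>110)).astype(np.uint8)
m=cv2.morphologyEx(m,cv2.MORPH_CLOSE,np.ones((3,3)))
k=max(cv2.findContours(m,0,1)[0],key=cv2.contourArea)
f=np.zeros_like(m);cv2.drawContours(f,[k],-1,1,-1)
f=cv2.morphologyEx(f,cv2.MORPH_OPEN,cv2.getStructuringElement(2,(13,13)))
k=max(cv2.findContours(f,0,1)[0],key=cv2.contourArea)
(cx,cy),sz,_=cv2.fitEllipse(k);p=(cx+x0,cy+y0);X=wray(s,w,p,19)
print("disc",p,sz,X,intool(s,X))
# stone: unsaturated blob within the disc
g=((H[...,1]<70)&(f>0)).astype(np.uint8);M=cv2.moments(g)
p=(M["m10"]/M["m00"]+x0,M["m01"]/M["m00"]+y0);X=wray(s,w,p,26);print("stone",p,M["m00"],X,intool(s,X))
# torch head: dark pixels
v=I.max(2)
for r in(186,190,196,202):
    c=np.where(v[r,225:278]<70)[0]+225; print(r,c.min() if len(c) else None,c.max() if len(c) else None)
zl=s["tool_pos"][2]-80.5
col=np.where(v[170:205,257]<70)[0]+170;print("rim row",col.min(),intool(s,wray(s,w,(257,col.min()),zl)))
E
```

```text
disc (208.3261432647705, 147.93057823181152) (26.10066032409668, 27.08577537536621) [468.9 310.2  19. ] [ 23.4 -76.8 286.9]
stone (207.58783783783784, 148.50675675675677) 148.0 [468.8 310.2  26. ] [ 23.4 -76.8 279.9]
186 249 264
190 244 270
196 239 274
202 237 276
rim row 185 [16.6  0.3 80.5]
```

The disc and stone both come out at (469,310). That agrees with the first triangulation, and the torch axis lies on the tool axis. Next: over the stone, then down.

Emit:
{"fn": "play_rows", "kwargs": {"motion": [[[0.5,-1.6,0,0,0,0],[1.2,-4,0,0,0,0],[1.9,-6.4,0,0,0,0],[2.3,-7.7,0,0,0,0],[2.3,-7.7,0,0,0,0]]]}}

```text
time: 8.8
tool_pos: [468.3, 312.9, 306.0]
tcp_rot: [-180.0, 0.0, 15.4]
ft_force: [0.3, -0.3, -0.4]
finger_gap: 24.4
grip_force: 49.5
```

Emit:
{"fn": "play_rows", "kwargs": {"motion": [[[0,0,2,0,0,0],[0,0,5,0,0,0],[0,0,8,0,0,0],[0,0,11,0,0,0],[0,0,13,0,0,0]]]}}

```text
time: 9.3
tool_pos: [467.8, 309.9, 173.8]
tcp_rot: [179.9, 0.1, 15.3]
ft_force: [-0.7, -0.2, -1.0]
finger_gap: 24.7
grip_force: 49.5
```

Emit:
{"fn": "play_rows", "kwargs": {"motion": [[[0,0,1,0,0,0],[0,0,2,0,0,0],[0,0,2.5,0,0,0],[0,0,2.5,0,0,0],[0,0,2.5,0,0,0]]]}}

```text
time: 9.8
tool_pos: [469.2, 311.6, 152.3]
tcp_rot: [-180.0, -0.1, 15.3]
ft_force: [0.6, 0.5, -1.3]
finger_gap: 24.9
grip_force: 49.5
```

```bash
python3 - <<'E'
from bench import sensors, optics
import cv2,pickle,numpy as np
s=sensors.sense();print(s["time"],s["tool_pos"],s["tcp_rot"],s["finger_gap"])
w=optics.snapshot("wrist");a=optics.snapshot("scene");b=optics.snapshot("side")
pickle.dump((s,w,a,b),open("s4.pkl","wb"))
c=lambda I,x,y,w,h:cv2.resize(I[y:y+h,x:x+w,::-1],(400,300),interpolation=cv2.INTER_CUBIC)
cv2.imwrite("pics/w4.png",np.hstack([c(a["pixels"],260,105,80,60),c(b["pixels"],210,265,80,60)]))
E
```

```text
9.8 [469.15263925 311.61226133 152.34032638] [-1.79981607e+02 -8.46915358e-02  1.53233193e+01] 24.914138141551373
```

View pics/w4.png

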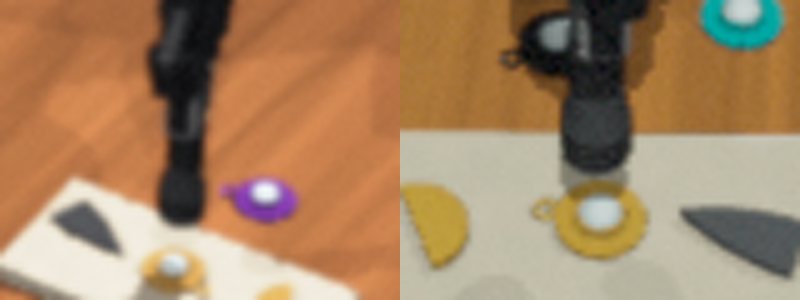

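Both views show the torch upright over the brass pendant, with the lens bottom at about (296,149) in the scene crop and (249,298) in the side crop. A quick triangulation will check the centring.

```bash
python3 - <<'E'
import pickle,numpy as np
from h import *
np.set_printoptions(precision=1,suppress=True)
s,w,a,b=pickle.load(open("s4.pkl","rb"))
# bottom rim centre columns/rows: bottom edge of the dark head in each view
def edge(I,x,y0,y1): 
    v=I[y0:y1,x].max(1).astype(int); return y0+np.argmax(np.diff(v))+0.5
print("scene bottom",[edge(a["pixels"],x,140,155) for x in(293,295,297,299)],"side",[edge(b["pixels"],x,292,304) for x in(246,248,250,252)])
for n,c in(("scene",a),("side",b)):
    q=lambda X:(lambda h:h[:2]/h[2])(P(c)@np.r_[X,1])
    L=np.array([469.2,311.0,71.8]); t=np.linspace(0,2*np.pi,60)
    rim=np.array([q(L+[17*np.cos(u),17*np.sin(u),0]) for u in t])
    print(n,"lens",q(L),"rim x",rim[:,0].min(),rim[:,0].max(),"bottom",rim[:,1].max(),"stone",q([469,310.4,27]))
    r=int(q(L)[1])-1; v=c["pixels"][r].max(1); x=np.where(v<85)[0]; x=x[abs(x-q(L)[0])<14]; print("head cols",r,x.min(),x.max())
E
```

```text
scene bottom [np.float64(149.5), np.float64(149.5), np.float64(149.5), np.float64(149.5)] side [np.float64(299.5), np.float64(299.5), np.float64(299.5), np.float64(298.5)]
scene lens [295.6 146.8] rim x 290.6794345278082 300.5350379803081 bottom 150.06633142514193 stone [294.7 156.6]
head cols 145 292 300
side lens [249.2 293.6] rim x 241.9578203195538 256.36134117590643 bottom 299.3655789921184 stone [249.3 305.7]
head cols 292 242 255
```

Torch and model agree to a pixel in both views, so it is centred. Last 27 mm down, slowly.

Emit:
{"fn": "play_rows", "kwargs": {"motion": [[[0,0,0.7,0,0,0],[0,0,1.4,0,0,0],[0,0,2,0,0,0],[0,0,2.4,0,0,0],[0,0,2.7,0,0,0]]]}}

```text
time: 10.45
tool_pos: [468.2, 311.2, 123.4]
tcp_rot: [180.0, 0.1, 15.3]
ft_force: [-0.4, 0.0, -1.9]
finger_gap: 24.5
grip_force: 49.5
```

Emit:
{"fn": "play_rows", "kwargs": {"motion": [[[0,0,0,0,0,0],[0,0,0,0,0,0],[0,0,0,0,0,0],[0,0,0,0,0,0],[0,0,0,0,0,0]]]}}

```text
time: 10.95
tool_pos: [468.7, 311.4, 124.6]
tcp_rot: [-180.0, -0.0, 15.3]
ft_force: [-0.2, 0.5, -1.4]
finger_gap: 24.9
grip_force: 49.5
```

```bash
python3 - <<'E'
from bench import sensors, optics
import cv2,numpy as np
s=sensors.sense();print(s["time"],s["tool_pos"],s["tcp_rot"],s["ft_force"])
a=optics.snapshot("scene");b=optics.snapshot("side")
c=lambda I,x,y,w,h:cv2.resize(I[y:y+h,x:x+w,::-1],(400,300),interpolation=cv2.INTER_CUBIC)
cv2.imwrite("pics/w5.png",np.hstack([c(a["pixels"],260,115,80,60),c(b["pixels"],210,265,80,60)]))
E
```

```text
10.95 [468.73624595 311.42746551 124.55311833] [-1.79994614e+02 -2.70674210e-02  1.53213330e+01] [-0.18691166  0.54092628 -1.38650466]
```

View pics/w5.png

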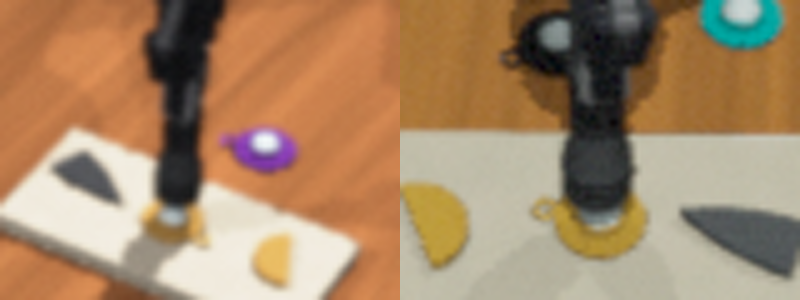

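Both views show the lens just above the stone with a visible gap. It is centred to about 2 mm and the pendant is undisturbed. Handing in.

```bash
python3 -c "
from bench import job
print(job.hand_in())"
```

```text
the job is handed in; nothing more can be done
None
```

I handed the job in at about 11 s of robot time with the torch held steady in the gripper, pointing straight down about 14 mm above the stone and centred to about 2 mm; the hand-in returned no verdict.

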